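# Fetch the jar from behind the bottles and put the bottles back

## Robot

A 6-joint arm with a two-finger parallel gripper is mounted at the origin on the work surface; the furniture and walls round the work are solid. World frame = base frame: x ahead of the robot, y to its left, z up, the work surface at z = 0. Lengths are in m, angles in degrees, forces in N, time in s.
With the tool pointing down it reaches from about 0.375 to 0.9 m from the base axis. Payload 3.1 kg.
Tool frame: the origin (TCP) lies on the centre line of the jaws, within the pads' length; the fingertips stand 22 mm ahead of it and the grasp point (between the pads) lies 3 mm ahead of it; z points along the fingers, y is the line along which they close (so a half turn about z gives the same grasp; the last joint's range is limited). The gripper opens to 87 mm and grips with 3 to 60 N. Pads are 19 mm wide; open, the fingers measure 117 mm over their backs; the gripper's body (75 mm by 190 mm) begins 51 mm behind the grasp point.
Start: joints at [-76.461, 30.224, 82.088, -0, 67.689, -10.227], TCP at [0.252, -0.572, 0.245] pointing down, gripper open.
Joint ranges: [-176.69, 176.69], [-43.24, 126.21], [12.49, 139.97], [-82, 262], [0, 151.66], [-163.58, 163.58]. Speed limits (degrees/s): [159.86, 159.86, 180, 180, 180, 180].

## Interface

Orientations are given as a 3x3 rotation matrix whose columns are the frame's x, y, z axes.
In Python, from rig import * gives the robot as it stands.
- The arm moves only by the shell command python3 -m jog 'ROWS'. ROWS is text: rows parted by semicolons, each of 7 numbers parted by spaces: the shift along the tool's x, y, z in mm, then the turn, a rotation vector about the tool's x, y, z in rad, then the finger opening in mm, from 0 to 87. In form: tx ty tz ax ay az fingers; .... A call has 1 to 12 rows; each row shifts and turns the commanded pose from where the row before left it, along the tool's axes as they then stand; what a row does not reach is not made up. A row lasts 1/8 s, in which the tool goes at most 62.5 mm and 10.7 degrees, less where a joint would pass 70% of its speed; a pose out of reach is approached as far as the arm can. A call with a gripper value outside its range is refused whole. The fingers move at their own pace and stop on an object; the grip force is fixed at half the most. Time passes only in rows, so rows that do not move let the fingers close. It gives the time, the measured TCP pose, the force, the opening and the grip force at its end, in the units of the state.
- read_state(): the state, without advancing time (a new reading comes with each control period).
- capture(name): name is "scene" or "top"; returns a dict with "color" (400x640x3 uint8, red, green, blue), "camera_matrix" (3x3 intrinsics, pixels), "distortion" ([k1, k2, p1, p2, k3] as OpenCV has them; the pictures are not rectified), "R" (3x3) and "t" (3): a world point X has camera coordinates R X + t. Camera axes: x right, y down, z forward; pixel columns grow to the right and rows downward; lengths in m; the calibration is good to about 2 mm. A picture is of the moment at which its call begins. There is no depth.
- hand_in(): hands the job in; it is judged then, once.
Trained networks look in the newest picture that a camera, given by its name, has taken for a name from the list of things; names that differ only in an ending like _2 or _b are one class to them, and where a whole thing is asked for, a point or a joint stands for the part that bears it (a point fixed in the world has none). Each returns a list of dicts, best first, with "conf" (0 to 1); they miss things now and then, are a little off and sometimes report something else, mostly with a low value. They report only what shows in the picture. A call takes as long as a camera call. They do not tell look-alikes from the thing itself.
- find_in(camera, target): "at" ([x, y, z] in m, in world coordinates, good to about 4 mm: the middle of the surface that is visible of it).
- trace(camera, target): "pixels" (400x640 bool, what is visible of it).
- place_of(camera, target): "at" ([x, y, z] in m, in world coordinates, good to about 4 mm: a listed point, or the origin of a listed thing).
The state is a dict: "time_s": time; "joint_positions": joint angles; "qvel": joint speeds; "tau": joint torques, N m; "position": TCP position; "tcp_rot": TCP orientation; "force": force on the tool from outside, world axes, zero at the start; "moment": the same for the moment, N m; "opening": opening from 0.0 (shut) to 1.0 (fully open); "grasp_force": force on a finger pad.
Only numpy, scipy, OpenCV 4.12 (cv2) and the standard library are available. Lean on these libraries where they do the work, as an engineer would, in place of code of your own. Each camera call takes 0.05 s, during which the arm holds its last target. There are 200 camera calls.

## Task

The red-capped jar stands in the white tray behind two bottles. First clear both bottles out of the way, the blue-capped one onto the middle of the blue coaster and the yellow-capped one onto the middle of the yellow coaster; then fetch the jar and stand it on the middle of the red coaster, and finally put each bottle back on the very spot in the tray where it stood at the start. Keep everything upright, and set things down gently rather than dropping them.

Things in the scene. Friction and masses are not known exactly. Their poses are not given: they have to be found in the camera images.
- tray: white low tray, fixed, 150 (its x, away from the robot within 0.25 rad) x 190 (its y) mm; floor 5 mm, lip 10 mm above the worktop. Origin: centre of its underside. Printed rings mark the places in its x, y: bottles at (-25, 42) and (-25, -42) mm, either way round, jar behind them at (27, 0). Over it, close the fingers along its x. A tall shaker stands to its right, front at x = 0.45.
- blue_bottle: white-filled lab bottle with a broad blue cap, 111 mm tall, about 170 g: body 62 mm across up to z = 71 mm, neck 40 mm across to 83 mm, cap 58 mm across from 83 to 111 mm (grip it there from above; the cap does not turn). Origin at the centre of its underside, z up.
- yellow_bottle: amber bottle with a paper label and a yellow cap, 124 mm tall, about 150 g: body 56 mm across up to 72 mm, tapering to a 34 mm neck, cap 42 mm across from z = 96 to 124 mm (the place to grip it from above). Origin at the centre of its underside, z up.
- red_jar: small white jar with a red cap, 52 mm tall, about 60 g: body 42 mm across up to 34 mm, cap 44 mm across from 34 to 52 mm. Origin at the centre of its underside, z up. It stands behind and between the two taller bottles, too close to them for a gripper to come down on it before they are cleared.
- blue_coaster: a blue round plastic coaster, 90 mm across and 4 mm thick, fixed to the worktop: a temporary place for the blue-capped bottle. Origin at the centre of its underside. It or the yellow one lies to the right, between a small mixer (on its left) and a tube rotator (behind it): there close the fingers along world y within 0.3 rad.
- yellow_coaster: a yellow round plastic coaster, 90 mm across and 4 mm thick, fixed to the worktop: a temporary place for the yellow-capped bottle. Origin at the centre of its underside.
- red_coaster: a red round plastic coaster, 90 mm across and 4 mm thick, fixed to the worktop: a final place for the red-capped jar. Origin at the centre of its underside. It lies left of centre, nearer than the tray, next to one of the other coasters; there close the fingers along world x, turned up to 0.4 rad towards +y (clear of the shaker).
Not all that is in view belongs to the job. What is meant by the blue_coaster is not green or turquoise, and is the smaller of those in its own colour.

How it is judged (in metres and radians):
On the way, in this order (a step that is already met when the one before it is completed fails the run):
1. both bottles stand released on the coasters of their cap colours, while the jar is still in its place in the tray (horizontal distance between blue_bottle and blue_coaster below 0.015 m and z of blue_bottle in the frame of blue_coaster below 0.01 m and angle between each of blue_bottle, yellow_bottle's own z axis and vertical below 0.12 rad and horizontal distance between yellow_bottle and yellow_coaster below 0.015 m and z of yellow_bottle in the frame of yellow_coaster below 0.01 m and contact force between the fingers and blue_bottle below 0.2 N and linear speed of each of blue_bottle, yellow_bottle below 0.03 m/s and contact force between the fingers and yellow_bottle below 0.2 N and distance of red_jar from where it was at the start of the episode below 0.02 m), for 0.2 s.
2. the jar stands released on the red coaster, the bottles still on theirs (horizontal distance between red_jar and red_coaster below 0.015 m and z of red_jar in the frame of red_coaster below 0.01 m and angle between each of red_jar, blue_bottle, yellow_bottle's own z axis and vertical below 0.12 rad and contact force between the fingers and red_jar below 0.2 N and linear speed of red_jar below 0.03 m/s and horizontal distance between blue_bottle and blue_coaster below 0.015 m and z of blue_bottle in the frame of blue_coaster below 0.01 m and horizontal distance between yellow_bottle and yellow_coaster below 0.015 m and z of yellow_bottle in the frame of yellow_coaster below 0.01 m), for 0.2 s.
At the end, for the whole second after the job is handed in: the jar stands upright within 15 mm of the middle of the red coaster, each bottle stands upright in the tray within 15 mm of where it stood at the start, all released and at rest (horizontal distance between red_jar and red_coaster below 0.015 m and z of red_jar in the frame of red_coaster below 0.01 m and angle between each of red_jar, blue_bottle, yellow_bottle's own z axis and vertical below 0.12 rad and distance of each of blue_bottle, yellow_bottle from where it was at the start of the episode below 0.015 m and contact force between the fingers and blue_bottle below 0.2 N and linear speed of each of blue_bottle, yellow_bottle, red_jar below 0.03 m/s and contact force between the fingers and yellow_bottle below 0.2 N and contact force between the fingers and red_jar below 0.2 N); the robot touches nothing.
It fails at once if a bottle or the jar is tipped by more than about 35 degrees (angle between any of blue_bottle, yellow_bottle, red_jar's own z axis and vertical above 0.6 rad).
It fails at once if a bottle or the jar is dropped (falls freely faster than 0.7 m/s, about 25 mm) ((linear speed of blue_bottle above 0.7 m/s and contact force between anything else and blue_bottle below 0.1 N) or (linear speed of yellow_bottle above 0.7 m/s and contact force between anything else and yellow_bottle below 0.1 N) or (linear speed of red_jar above 0.7 m/s and contact force between anything else and red_jar below 0.1 N)).
It also fails if it takes over 144 s, if anything falls off the work surface, if the arm or the gripper's body presses on something with over 40 N, if the wrist force passes 120 N, or if a joint passes its speed limit or range.

## Working session

There is one attempt and no reset: what is moved stays moved. The work goes in short steps, Python scripts to look and compute and a shell command to move; the robot and the scene stay as the last step left them, time stands still between calls to the robot, and variables do not carry over. Pictures are saved under pics/ and viewed, at most 14 in all, crops included, and the job is handed in when it is done.

```bash
mkdir -p pics; ls; cat > h.py <<'E'
from rig import *
import numpy as np, cv2
E
python3 - <<'E'
from h import *
for c in ("scene","top"):
    d=capture(c); cv2.imwrite(f"pics/{c}0.png",cv2.cvtColor(d["color"],cv2.COLOR_RGB2BGR))
    print(c,np.round(d["camera_matrix"],1).tolist(),np.round(d["distortion"],4),"C=",np.round(-d["R"].T@d["t"],3),np.round(d["R"],3).tolist())
    for t in ("tray","blue_bottle","yellow_bottle","red_jar","blue_coaster","yellow_coaster","red_coaster"):
        print(t,[(np.round(p["at"],4).tolist(),round(p["conf"],2)) for p in place_of(c,t)])
s=read_state();print(np.round(s["position"],4),np.round(s["tcp_rot"],3).tolist(),s["time_s"])
E
```

```text
pics
scene [[392.2, 0.0, 310.2], [0.0, 392.2, 197.9], [0.0, 0.0, 1.0]] [0.0319 0.     0.     0.     0.    ] C= [-0.34  -0.443  0.517] [[0.545, -0.838, -0.004], [-0.367, -0.234, -0.901], [0.754, 0.492, -0.435]]
tray [([0.5956, 0.2527, -0.0051], 0.82)]
blue_bottle [([0.5844, 0.2958, 0.0059], 0.67), ([0.4064, 0.3489, -0.0012], 0.33)]
yellow_bottle [([0.5669, 0.2252, 0.0039], 0.62)]
red_jar [([0.4046, 0.1946, 0.0055], 0.23)]
blue_coaster [([0.4048, 0.3487, 0.0002], 0.39)]
yellow_coaster [([0.3589, -0.3221, -0.0049], 0.69)]
red_coaster [([0.4046, 0.1956, 0.0018], 0.77)]
top [[426.9, 0.0, 318.3], [0.0, 426.9, 200.2], [0.0, 0.0, 1.0]] [-0.0226  0.      0.      0.      0.    ] C= [0.331 0.085 1.318] [[0.007, -1.0, 0.022], [-0.996, -0.009, -0.085], [0.085, -0.022, -0.996]]
tray [([0.5956, 0.2555, 0.0022], 0.9)]
blue_bottle [([0.5727, 0.2995, 0.0055], 0.82), ([0.4011, 0.3479, -0.0008], 0.46)]
yellow_bottle [([0.5624, 0.2147, 0.0004], 0.8), ([0.4035, 0.2011, 0.0012], 0.43)]
red_jar [([0.622, 0.2481, -0.0008], 0.74)]
blue_coaster [([0.3009, 0.4763, -0.0014], 0.94), ([0.2673, 0.3289, 0.0014], 0.9), ([0.4028, 0.3491, 0.0013], 0.82), ([0.5632, 0.4425, -0.0001], 0.71)]
yellow_coaster [([0.3623, -0.3253, -0.0003], 0.77)]
red_coaster [([0.4043, 0.1994, -0.0017], 0.62)]
[ 0.2519 -0.572   0.2446] [[0.915, 0.403, -0.0], [0.403, -0.915, -0.0], [-0.0, 0.0, -1.0]] 0.8
```

View pics/scene0.png

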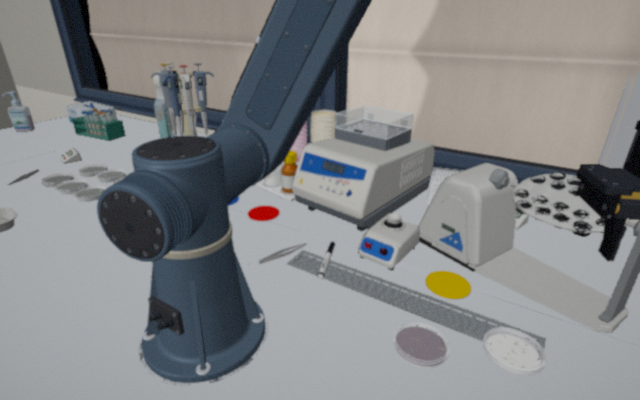

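View pics/top0.png

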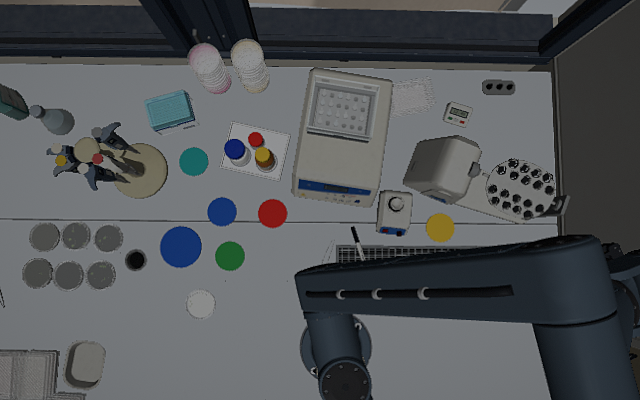

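Lookalikes in the top view: blue discs are the small one at (222,212), the large one at (181,247), a turquoise one at (194,162) and a green one at (230,256). I take (222,212). Red is at (272,213) and yellow at (440,228), with one of each. The bottle caps are blue (235,148) and yellow (264,156), and the jar cap is red (255,139). Next I'll take a close crop and measure precisely.

```bash
cat >> h.py <<'E'
def ray(d,px,z):
    """world points on plane z of pixels (N,2)"""
    n=cv2.undistortPoints(np.array(px,float).reshape(-1,1,2),d["camera_matrix"],d["distortion"])[:,0]
    v=np.c_[n,np.ones(len(n))]@d["R"]; C=-d["R"].T@d["t"]
    return C+v*((z-C[2])/v[:,2])[:,None]
HUE=dict(blue=(105,130),yellow=(18,32),red=(0,8))
def blob(d,colour,near,r=40,smin=150):
    """largest blob of a colour near a pixel: contour"""
    hsv=cv2.cvtColor(d["color"],cv2.COLOR_RGB2HSV); lo,hi=HUE[colour]
    h=hsv[...,0]; m=(h>=lo)&(h<=hi)
    if colour=="red": m|=h>=172
    m&=(hsv[...,1]>smin)&(hsv[...,2]>70)
    yy,xx=np.mgrid[:400,:640]; m&=np.hypot(xx-near[0],yy-near[1])<r
    c=max(cv2.findContours(m.astype(np.uint8),cv2.RETR_EXTERNAL,cv2.CHAIN_APPROX_NONE)[0],key=cv2.contourArea)
    return c
def circ(d,c,z):
    p=ray(d,c[:,0].astype(float),z)
    (x,y),r=cv2.minEnclosingCircle((p[:,:2]*1000).astype(np.float32))
    e=cv2.fitEllipse((p[:,:2]*1000).astype(np.float32))
    return np.round([x,y,2*r],1),np.round([*e[0],*e[1]],1)
E
python3 - <<'E'
from h import *
d=capture("top")
for n,col,px,z,r in (("bc","blue",(222,212),.004,30),("bc_big","blue",(181,247),.004,30),("yc","yellow",(440,228),.004,30),("rc","red",(272,213),.004,30),("bcap","blue",(235,148),.111,16),("ycap","yellow",(264,154),.124,14),("rcap","red",(255,139),.052,12)):
    print(n,*circ(d,blob(d,col,px,r),z))
for t in ("tray",): 
    m=trace("top",t)[0]["pixels"].astype(np.uint8)
    c=max(cv2.findContours(m,cv2.RETR_EXTERNAL,cv2.CHAIN_APPROX_NONE)[0],key=cv2.contourArea)
    p=(ray(d,cv2.convexHull(c)[:,0].astype(float),.010)[:,:2]*1000).astype(np.float32)
    print(cv2.minAreaRect(p)); print(np.round(p).tolist())
im=cv2.cvtColor(d["color"],cv2.COLOR_RGB2BGR)[110:280,150:480]
im=np.hstack([im[:,:150],im[:,260:330]]);cv2.imwrite("pics/crop1.png",cv2.resize(im,None,fx=3.5,fy=3.5,interpolation=cv2.INTER_CUBIC))
E
```

```text
bc [406.3 352.9  88.1] [406.6 353.1  84.2  84.8]
bc_big [298.1 475.5 123.8] [298.3 475.4 120.7 121. ]
yc [ 363.  -321.2   87.3] [ 363.  -321.    83.9   84.7]
rc [402.8 198.   88.4] [402.8 198.1  83.6  85.8]
bcap [581.6 302.   57.3] [581.6 301.4  53.   54.2]
ycap [561.7 218.8  44.5] [562.  219.   39.8  42.3]
rcap [623.  248.7  43.9] [623.2 248.7  40.2  41.8]
((594.391357421875, 253.63131713867188), (192.0303192138672, 154.66879272460938), 77.89459991455078)
[[689.0, 324.0], [664.0, 211.0], [652.0, 161.0], [649.0, 152.0], [646.0, 146.0], [640.0, 146.0], [514.0, 175.0], [505.0, 178.0], [504.0, 193.0], [507.0, 212.0], [522.0, 286.0], [540.0, 351.0], [543.0, 357.0], [546.0, 360.0], [549.0, 360.0], [578.0, 355.0], [669.0, 336.0], [682.0, 333.0], [688.0, 330.0]]
```

View pics/crop1.png

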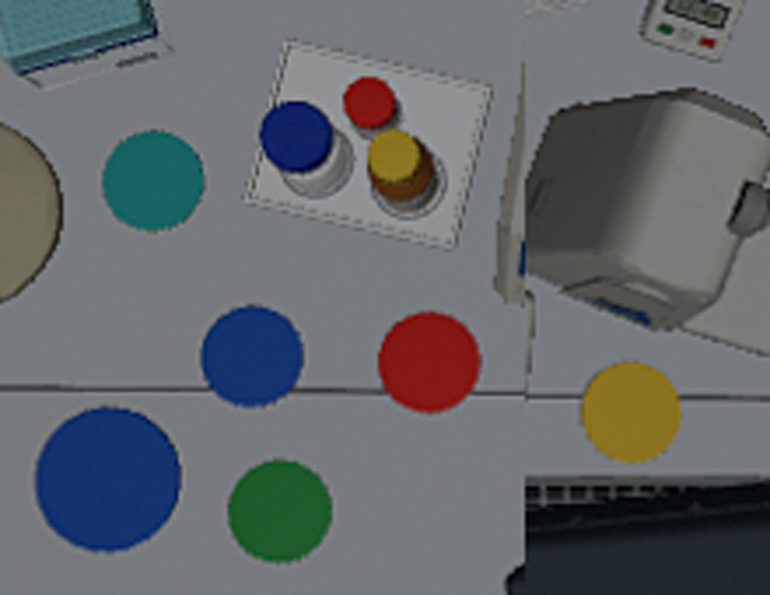

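The crop shows the chosen blue disc at crop (252,355), smaller and pure blue. The larger blue one is at (108,478), green at (280,510) and turquoise at (153,180). The caps agree with the ring layout of a tray at a yaw of about -12°. Next I'll check heights from the second view and plan the first move.

```bash
cat >> h.py <<'E'
def go(x,y,z,th):
    """tool-axis shift (mm) to world target (mm) and yaw th (deg) of tool y; shift in present axes and in axes after turn"""
    s=read_state(); p=s["position"]*1000 if not isinstance(s["position"],list) else np.array(s["position"])*1000
    R=np.array(s["tcp_rot"]); t0=np.degrees(np.arctan2(R[1,1],R[0,1])); D=np.array([x,y,z])-p
    a=(th-t0+180)%360-180
    f=lambda t:(round(float(-np.sin(t)*D[0]+np.cos(t)*D[1]),1),round(float(np.cos(t)*D[0]+np.sin(t)*D[1]),1),round(float(-D[2]),1))
    print("at",np.round(p,1),"yaw",round(float(t0),2),"tilt",np.round(R[:2,2],4),"| now-axes",f(np.radians(t0)),"az",round(-float(np.radians(a)),3),"| after-turn",f(np.radians(th)),"| t",round(s["time_s"],2),"F",np.round(s["force"],1),"open",round(float(s["opening"])*87,1),"grip",round(float(s["grasp_force"]),1))
def tri(d1,p1,d2,p2):
    P=lambda d:np.c_[d["R"],d["t"]]
    u=lambda d,p:cv2.undistortPoints(np.array(p,float).reshape(1,1,2),d["camera_matrix"],d["distortion"])[0,0].reshape(2,1)
    X=cv2.triangulatePoints(P(d1),P(d2),u(d1,p1),u(d2,p2))[:,0]; return np.round(1000*X[:3]/X[3],1)
def cen(c): return cv2.fitEllipse(c)[0]
E
python3 - <<'E'
from h import *
d=capture("top"); s=capture("scene")
for n,col,pt,ps,r in (("yc","yellow",(440,228),(448,285),30),("rc","red",(272,213),(264,213),25)):
    a,b=blob(d,col,pt,r),blob(s,col,ps,r)
    print(n,tri(d,cen(a),s,cen(b)),circ(s,b,.004))
a,b=blob(d,"yellow",(264,154),14),blob(s,"yellow",(291,158),14,100)
print("ycap scene bbox",cv2.boundingRect(b),"tri",tri(d,cen(a),s,cen(b)))
go(460,0,420,-12); go(580,300.5,420,-12)
E
```

```text
yc [ 363.1 -322.3    0.7] (array([ 361.1, -322.3,   87.8]), array([ 360.6, -322.1,   84.3,   84.9]))
rc [402.7 198.5   1.7] (array([400.1, 196.7,  83.4]), array([400.2, 196.6,  75.9,  82.1]))
ycap scene bbox (284, 151, 13, 14) tri [565.  219.6 111.7]
at [ 251.9 -572.   244.6] yaw -66.23 tilt [-0. -0.] | now-axes (421.0, -439.6, -175.4) az -0.946 | after-turn (602.7, 84.6, -175.4) | t 1.0 F [ 0.2 -0.4 -1.2] open 86.9 grip 0.0
at [ 251.9 -572.   244.6] yaw -66.23 tilt [-0. -0.] | now-axes (651.9, -666.2, -175.4) az -0.946 | after-turn (921.6, 139.5, -175.4) | t 1.0 F [ 0.2 -0.4 -1.2] open 86.9 grip 0.0
```

```bash
python3 -m jog '0 0 -29 0 0 -0.158 87;0 0 -29 0 0 -0.158 87;0 0 -29 0 0 -0.158 87;0 0 -29 0 0 -0.158 87;0 0 -29 0 0 -0.158 87;0 0 -29 0 0 -0.158 87;40 6 0 0 0 0 87;46 7 0 0 0 0 87;46 7 0 0 0 0 87;46 7 0 0 0 0 87;46 7 0 0 0 0 87;46 7 0 0 0 0 87'
python3 -m jog '46 7 0 0 0 0 87;46 7 0 0 0 0 87;46 7 0 0 0 0 87;46 7 0 0 0 0 87;46 7 0 0 0 0 87;46 7 0 0 0 0 87;46 7 0 0 0 0 87;46 7 0 0 0 0 87;46 7 0 0 0 0 87;46 7 0 0 0 0 87;40 7 0 0 0 0 87;0 0 0 0 0 0 87'
python3 - <<'E'
from h import *
go(579.8,300.5,106,-12.1)
d=capture("scene");cv2.imwrite("pics/s2.png",cv2.cvtColor(d["color"],cv2.COLOR_RGB2BGR))
E
```

```text
time_s: 2.5
position: [0.3481, -0.3147, 0.4187]
tcp_rot: [[0.207, 0.978, 0.0], [0.978, -0.207, -0.0], [-0.0, 0.001, -1.0]]
force: [0.3, 0.5, -0.2]
opening: 0.998
grasp_force: 0.0
time_s: 4.0
position: [0.5268, 0.1593, 0.4182]
tcp_rot: [[0.203, 0.979, -0.0], [0.979, -0.203, 0.0], [0.0, -0.0, -1.0]]
force: [-0.1, -0.7, 0.9]
opening: 0.999
grasp_force: 0.0
at [526.8 159.3 418.2] yaw -11.7 tilt [-0.0002  0.0004] | now-axes (149.1, 23.3, 312.2) az 0.007 | after-turn (149.2, 22.3, 312.2) | t 4.0 F [-0.1 -0.7  0.9] open 86.9 grip 0.0
```

View pics/s2.png

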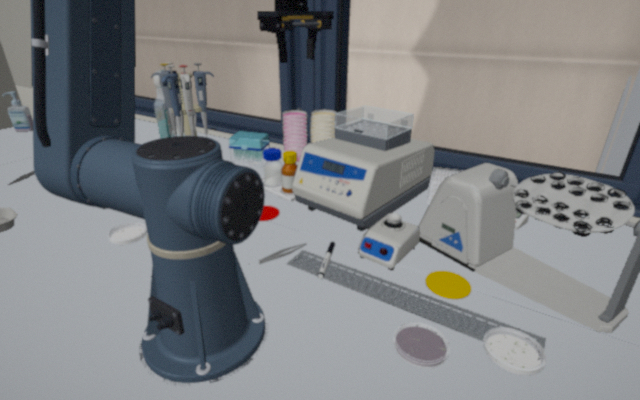

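The scene view shows the blue cap at (272,154), the yellow cap at (290,157) and the gripper high and clear. I'm moving above blue.

```bash
python3 -m jog '30 4 20 0 0 0.007 87;40 6 40 0 0 0 87;40 6 40 0 0 0 87;39 6 40 0 0 0 87;0 0 50 0 0 0 87;0 0 40 0 0 0 87;0 0 0 0 0 0 87'
python3 - <<'E'
from h import *
go(579.8,300.5,106,-12.1)
s=capture("scene")
b=blob(s,"blue",(272,154),16,80); print(cv2.boundingRect(b))
C=dict(R=np.array([[0.007,-1.0,0.022],[-0.996,-0.009,-0.085],[0.085,-0.022,-0.996]]))
d=capture("top"); d2=d
print("cap mid tri",tri(d,(235,148),s,cen(b)))
im=cv2.cvtColor(s["color"],cv2.COLOR_RGB2BGR)[90:230,210:340];im2=cv2.cvtColor(d["color"],cv2.COLOR_RGB2BGR)[80:220,190:320]
cv2.imwrite("pics/c3.png",cv2.resize(np.hstack([im,im2]),None,fx=3,fy=3,interpolation=cv2.INTER_CUBIC))
E
```

```text
time_s: 4.92
position: [0.577, 0.2958, 0.1852]
tcp_rot: [[0.215, 0.977, -0.008], [0.977, -0.215, -0.003], [-0.005, -0.008, -1.0]]
force: [-0.5, -0.4, 1.3]
opening: 1.0
grasp_force: 0.0
at [577.  295.8 185.2] yaw -12.39 tilt [-0.0085 -0.0032] | now-axes (5.1, 1.7, 79.2) az -0.005 | after-turn (5.1, 1.7, 79.2) | t 4.92 F [-0.5 -0.4  1.3] open 87.0 grip 0.0
(257, 143, 24, 18)
cap mid tri [579.8 302.2 107.1]
```

View pics/c3.png

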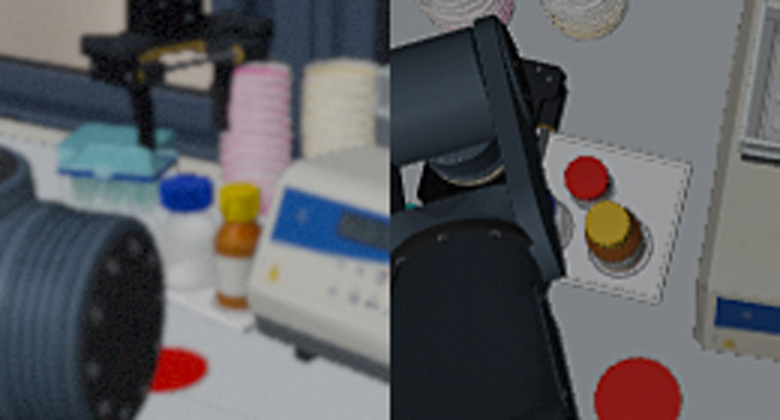

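The left crop shows a finger above the blue cap at crop (187,190). The right crop shows the jar and the yellow bottle undisturbed. The triangulated blue cap mid-height of 107 mm is consistent. I'll let the arm settle, then correct.

```bash
python3 -m jog '0 0 20 0 0 0 87;0 0 0 0 0 0 87;0 0 0 0 0 0 87'; python3 -c "
from h import *
go(579.8,300.8,106,-12.1)"
```

```text
time_s: 5.4
position: [0.5807, 0.2981, 0.1708]
tcp_rot: [[0.214, 0.977, 0.004], [0.977, -0.214, 0.001], [0.002, 0.003, -1.0]]
force: [0.2, 0.4, 0.2]
opening: 0.995
grasp_force: 0.0
at [580.7 298.1 170.8] yaw -12.34 tilt [0.0036 0.0011] | now-axes (2.4, -1.4, 64.8) az -0.004 | after-turn (2.4, -1.4, 64.8) | t 5.4 F [0.2 0.4 0.2] open 86.6 grip 0.0
```

```bash
python3 -m jog '2.4 -1.4 20 0 0 0 87;0 0 20 0 0 0 87;0 0 12 0 0 0 87;0 0 8 0 0 0 87;0 0 0 0 0 0 87;0 0 0 0 0 0 87'; python3 -c "
from h import *
go(579.8,300.8,106,-12.1)"
```

```text
time_s: 6.15
position: [0.5791, 0.3008, 0.1092]
tcp_rot: [[0.213, 0.977, 0.001], [0.977, -0.213, 0.0], [0.001, 0.001, -1.0]]
force: [-0.6, -0.3, -0.1]
opening: 1.001
grasp_force: 0.0
at [579.1 300.8 109.2] yaw -12.32 tilt [0.0013 0.0005] | now-axes (0.1, 0.7, 3.2) az -0.004 | after-turn (0.1, 0.7, 3.2) | t 6.15 F [-0.6 -0.3 -0.1] open 87.0 grip 0.0
```

```bash
python3 -m jog '0 0 2 0 0 0 87;0 0 0 0 0 0 40;0 0 0 0 0 0 40;0 0 0 0 0 0 40;0 0 0 0 0 0 40;0 0 0 0 0 0 40;0 0 0 0 0 0 40'; python3 -c "
from h import *
go(579.8,300.8,106,-12.1)"
```

```text
time_s: 7.02
position: [0.5791, 0.3007, 0.1067]
tcp_rot: [[0.213, 0.977, 0.001], [0.977, -0.213, 0.0], [0.0, 0.001, -1.0]]
force: [1.3, -0.0, -0.5]
opening: 0.661
grasp_force: 30.0
at [579.1 300.7 106.7] yaw -12.32 tilt [0.001  0.0002] | now-axes (0.3, 0.7, 0.7) az -0.004 | after-turn (0.3, 0.7, 0.7) | t 7.03 F [ 1.3 -0.  -0.5] open 57.5 grip 30.0
```

```bash
python3 -m jog '0 0 -8 0 0 0 40;0 0 -16 0 0 0 40;0 0 -24 0 0 0 40;0 0 -24 0 0 0 40;0 0 -16 0 0 0 40;0 0 -6 0 0 0 40;1 -10 0 0 0 0 40;2 -22 0 0 0 0 40;2 -28 0 0 0 0 40;2 -30 0 0 0 0 40;2 -30 0 0 0 0 40;2 -28 0 0 0 0 40'; python3 -m jog '2 -22 0 0 0 0 40;1 -10 0 0 0 0 40;0 0 16 0 0 0 40;0 0 24 0 0 0 40;0 0 20 0 0 0 40;0 0 8 0 0 0 40;0 0 0 0 0 0 40;0 0 0 0 0 0 40'; python3 -c "
from h import *
go(406.5,353,105.7,-12.1)
d=capture('top');cv2.imwrite('pics/t4.png',cv2.resize(cv2.cvtColor(d['color'],cv2.COLOR_RGB2BGR)[100:300,150:350],None,fx=2.5,fy=2.5))"
```

```text
time_s: 8.52
position: [0.4337, 0.3428, 0.1994]
tcp_rot: [[0.213, 0.977, -0.003], [0.977, -0.213, -0.001], [-0.002, -0.003, -1.0]]
force: [0.3, 0.7, -1.5]
opening: 0.658
grasp_force: 30.0
time_s: 9.52
position: [0.4064, 0.3531, 0.1332]
tcp_rot: [[0.213, 0.977, 0.002], [0.977, -0.213, 0.001], [0.001, 0.001, -1.0]]
force: [0.4, -0.1, -1.8]
opening: 0.656
grasp_force: 30.0
at [406.4 353.1 133.2] yaw -12.33 tilt [0.0015 0.0008] | now-axes (-0.1, 0.1, 27.5) az -0.004 | after-turn (-0.1, 0.1, 27.5) | t 9.53 F [ 0.4 -0.1 -1.8] open 57.1 grip 30.0
```

View pics/t4.png

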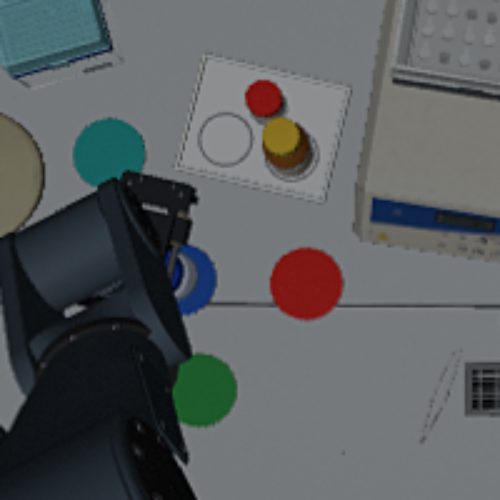

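The picture shows the bottle over the small blue coaster, with the rim at crop (190,280), and blue's empty ring at crop (225,138). I'm lowering it.

```bash
python3 -m jog '0 0 8 0 0 0 40;0 0 10 0 0 0 40;0 0 5 0 0 0 40;0 0 2 0 0 0 40;0 0 1 0 0 0 40;0 0 0.5 0 0 0 40;0 0 0 0 0 0 40;0 0 0 0 0 0 40'; python3 -c "
from h import *
go(406.5,353,105.7,-12.1)
d=capture('top'); print(ray(d,[(240,155.2)],.005)*1000)"
```

```text
time_s: 10.58
position: [0.4058, 0.3528, 0.1062]
tcp_rot: [[0.213, 0.977, 0.0], [0.977, -0.213, 0.0], [0.0, 0.0, -1.0]]
force: [-0.6, -0.8, -2.4]
opening: 0.657
grasp_force: 30.0
at [405.8 352.8 106.2] yaw -12.32 tilt [0.0003 0.0002] | now-axes (0.4, 0.7, 0.5) az -0.004 | after-turn (0.4, 0.7, 0.5) | t 10.57 F [-0.6 -0.8 -2.4] open 57.2 grip 30.0
[[581.72526391 300.31069983   5.        ]]
```

```bash
python3 -m jog '0 0 0.5 0 0 0 40;0 0 0.5 0 0 0 40;0 0 0 0 0 0 40;0 0 0 0 0 0 40'; python3 -c "
from h import *
go(406.5,353,105.7,-12.1)"
```

```text
time_s: 11.12
position: [0.4059, 0.3529, 0.1056]
tcp_rot: [[0.213, 0.977, 0.001], [0.977, -0.213, 0.0], [0.001, 0.001, -1.0]]
force: [-0.1, -0.4, 4.3]
opening: 0.662
grasp_force: 29.9
at [405.9 352.9 105.6] yaw -12.32 tilt [0.0006 0.0005] | now-axes (0.2, 0.5, -0.1) az -0.004 | after-turn (0.2, 0.5, -0.1) | t 11.12 F [-0.1 -0.4  4.3] open 57.6 grip 29.9
```

```bash
python3 -m jog '0 0 0 0 0 0 87;0 0 0 0 0 0 87;0 0 0 0 0 0 87;0 0 0 0 0 0 87;0 0 -10 0 0 0 87;0 0 -25 0 0 0 87;0 0 -30 0 0 0 87;0 0 -30 0 0 0 87;-6 12 0 0 0 0 87;-14 26 0 0 0 0 87;-20 36 0 0 0 0 87;-20 36 0 0 0 0 87'; python3 -m jog '-18 34 0 0 0 0 87;-14 24 0 0 0 0 87;-6 12 0 0 0 0 87;0 0 0 0 0 0 87;0 0 0 0 0 0 87'; python3 -c "
from h import *
d=capture('top')
print(circ(d,blob(d,'blue',(222,205),40),.115), circ(d,blob(d,'red',(255,139),12),.057))
go(561.4,218.4,119,-12.1)
cv2.imwrite('pics/t5.png',cv2.resize(cv2.cvtColor(d['color'],cv2.COLOR_RGB2BGR)[100:300,150:350],None,fx=2.5,fy=2.5))"
```

```text
time_s: 12.62
position: [0.501, 0.2693, 0.1992]
tcp_rot: [[0.213, 0.977, -0.001], [0.977, -0.213, -0.001], [-0.001, -0.001, -1.0]]
force: [0.3, -0.3, -0.1]
opening: 1.0
grasp_force: 0.0
time_s: 13.25
position: [0.5595, 0.2191, 0.1997]
tcp_rot: [[0.213, 0.977, -0.002], [0.977, -0.213, 0.0], [-0.0, -0.002, -1.0]]
force: [-0.8, 0.3, -0.2]
opening: 1.003
grasp_force: 0.0Traceback (most recent call last):
  File "<string>", line 4, in <module>
    print(circ(d,blob(d,'blue',(222,205),40),.115), circ(d,blob(d,'red',(255,139),12),.057))
                                                           ~~~~^^^^^^^^^^^^^^^^^^^^^^
  File "h.py", line 16, in blob
    c=max(cv2.findContours(m.astype(np.uint8),cv2.RETR_EXTERNAL,cv2.CHAIN_APPROX_NONE)[0],key=cv2.contourArea)
ValueError: max() iterable argument is empty
```

```bash
python3 -m jog '0 1.5 20 0 0 0 87;0 0 25 0 0 0 87;0 0 20 0 0 0 87;0 0 10 0 0 0 87;0 0 5 0 0 0 87;0 0 0 0 0 0 87;0 0 0 0 0 0 87'; python3 -c "
from h import *
go(561.4,218.4,119,-12.1)"
```

```text
time_s: 14.18
position: [0.5626, 0.2184, 0.1208]
tcp_rot: [[0.213, 0.977, 0.001], [0.977, -0.213, 0.0], [0.001, 0.001, -1.0]]
force: [1.4, -0.3, 0.1]
opening: 1.001
grasp_force: 0.0
at [562.6 218.4 120.8] yaw -12.31 tilt [0.0015 0.0003] | now-axes (-0.3, -1.2, 1.8) az -0.004 | after-turn (-0.3, -1.2, 1.8) | t 14.18 F [ 1.4 -0.3  0.1] open 87.1 grip 0.0
```

```bash
python3 -m jog '0 -1 1.5 0 0 0 87;0 0 0 0 0 0 30;0 0 0 0 0 0 30;0 0 0 0 0 0 30;0 0 0 0 0 0 30;0 0 0 0 0 0 30;0 0 0 0 0 0 30;0 0 0 0 0 0 30'; python3 -c "
from h import *
go(363.1,-321.7,118.5,-90)"
```

```text
time_s: 15.18
position: [0.5614, 0.2185, 0.1186]
tcp_rot: [[0.213, 0.977, 0.001], [0.977, -0.213, 0.0], [0.0, 0.001, -1.0]]
force: [0.6, 0.9, -0.2]
opening: 0.474
grasp_force: 30.0
at [561.4 218.5 118.6] yaw -12.32 tilt [0.0006 0.    ] | now-axes (-570.0, -78.5, 0.1) az 1.356 | after-turn (-198.3, 540.2, 0.1) | t 15.18 F [ 0.6  0.9 -0.2] open 41.2 grip 30.0
```

```bash
python3 -m jog '0 0 -8 0 0 0 30;0 0 -16 0 0 0 30;0 0 -28 0 0 0 30;0 0 -36 0 0 0 30;0 0 -40 0 0 0 30;0 0 -40 0 0 0 30;0 0 -40 0 0 0 30;0 0 -36 0 0 0 30;0 0 -28 0 0 0 30;0 0 -16 0 0 0 30;0 0 -12 0 0 0 30;0 0 0 0 0 0 30'
python3 -m jog '-12 -2 0 0 0 0 30;-24 -3 0 0 0 0 30;-36 -5 0 0 0 0 30;-40 -5 0 0 0 0 30;-40 -6 0 0 0 0 30;-40 -6 0 0 0 0 30;-40 -5 0 0 0 0 30;-40 -6 0 0 0 0 30;-40 -5 0 0 0 0 30;-40 -6 0 0 0 0 30;-40 -5 0 0 0 0 30;-40 -6 0 0 0 0 30'
python3 -m jog '-40 -5 0 0 0 0 30;-38 -5 0 0 0 0 30;-32 -4 0 0 0 0 30;-20 -3 0 0 0 0 30;-8 -1 0 0 0 0 30;0 0 0 0 0 0.06 30;0 0 0 0 0 0.12 30;0 0 0 0 0 0.14 30;0 0 0 0 0 0.14 30;0 0 0 0 0 0.14 30;0 0 0 0 0 0.14 30;0 0 0 0 0 0.14 30'
python3 -m jog '0 0 0 0 0 0.14 30;0 0 0 0 0 0.14 30;0 0 0 0 0 0.12 30;0 0 0 0 0 0.076 30;0 0 0 0 0 0 30;0 0 0 0 0 0 30'; python3 -c "
from h import *
d=capture('top')
print(circ(d,blob(d,'blue',(222,205),40),.115), circ(d,blob(d,'red',(255,139),12),.057))
go(363.1,-321.7,117.6,-90)
cv2.imwrite('pics/t5.png',cv2.cvtColor(d['color'],cv2.COLOR_RGB2BGR))"
```

```text
time_s: 16.68
position: [0.5612, 0.2185, 0.419]
tcp_rot: [[0.213, 0.977, 0.001], [0.977, -0.213, 0.0], [0.0, 0.001, -1.0]]
force: [-0.1, 0.5, -2.7]
opening: 0.474
grasp_force: 30.0
time_s: 18.18
position: [0.4082, -0.1923, 0.4181]
tcp_rot: [[0.215, 0.977, -0.001], [0.977, -0.215, 0.0], [-0.0, -0.001, -1.0]]
force: [-0.3, 0.3, -1.4]
opening: 0.472
grasp_force: 30.0
time_s: 19.68
position: [0.3634, -0.3206, 0.4185]
tcp_rot: [[0.89, 0.455, -0.0], [0.455, -0.89, 0.001], [0.0, -0.001, -1.0]]
force: [-0.2, 0.6, -1.6]
opening: 0.472
grasp_force: 30.0
time_s: 20.42
position: [0.3634, -0.3212, 0.4185]
tcp_rot: [[1.0, 0.002, -0.0], [0.002, -1.0, 0.0], [-0.0, -0.0, -1.0]]
force: [-0.5, 0.4, -2.4]
opening: 0.472
grasp_force: 30.0
(array([399.9, 336.6,  91.3]), array([401.3, 334. ,  75.3,  88.2])) (array([621.8, 248. ,  43.8]), array([622. , 248.1,  40. ,  41.6]))
at [ 363.4 -321.3  418.5] yaw -89.93 tilt [-0.      0.0003] | now-axes (-0.3, 0.4, 300.9) az 0.001 | after-turn (-0.3, 0.4, 300.9) | t 20.48 F [-0.3  0.5 -1.7] open 41.2 grip 30.0
```

View pics/t5.png

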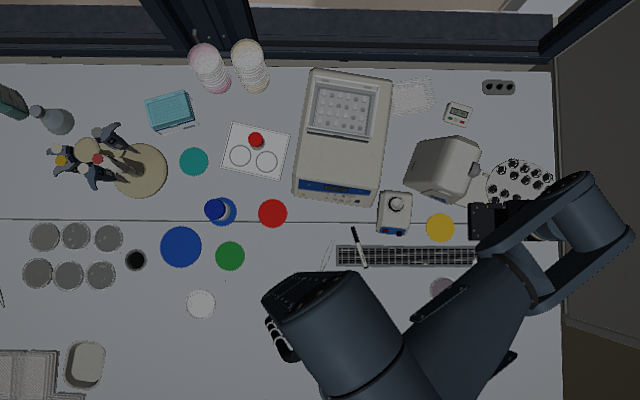

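Blue stands on its coaster with its cap at (216,208), the jar at (256,139) hasn't moved, and the arm holds the yellow bottle above (440,228). I'm lowering it.

```bash
python3 -m jog '0 0 8 0 0 0 30;0 0.3 20 0 0 0 30;0 0 30 0 0 0 30;0 0 36 0 0 0 30;0 0 36 0 0 0 30;0 0 36 0 0 0 30;0 0 36 0 0 0 30;0 0 32 0 0 0 30;0 0 26 0 0 0 30;0 0 16 0 0 0 30;0 0 8 0 0 0 30;0 0 0 0 0 0 30'; python3 -m jog '0 0 5 0 0 0 30;0 0 5 0 0 0 30;0 0 3 0 0 0 30;0 0 1 0 0 0 30;0 0 0.5 0 0 0 30;0 0 0 0 0 0 30;0 0 0 0 0 0 30'; python3 -c "
from h import *
go(363.1,-321.7,117.6,-90)
d=capture('scene');cv2.imwrite('pics/s6.png',cv2.resize(cv2.cvtColor(d['color'],cv2.COLOR_RGB2BGR)[100:350,320:640],None,fx=2,fy=2))"
```

```text
time_s: 21.98
position: [0.3633, -0.322, 0.1342]
tcp_rot: [[1.0, -0.0, -0.001], [-0.0, -1.0, 0.001], [-0.001, -0.001, -1.0]]
force: [0.0, -0.4, -2.2]
opening: 0.471
grasp_force: 30.0
time_s: 22.85
position: [0.3634, -0.3221, 0.1201]
tcp_rot: [[1.0, -0.0, 0.0], [-0.0, -1.0, -0.0], [0.0, 0.0, -1.0]]
force: [-0.3, -0.1, -2.7]
opening: 0.475
grasp_force: 30.0
at [ 363.4 -322.1  120.1] yaw -90.02 tilt [ 0.0001 -0.0002] | now-axes (-0.3, -0.4, 2.5) az -0.0 | after-turn (-0.3, -0.4, 2.5) | t 22.85 F [-0.3 -0.1 -2.7] open 41.3 grip 30.0
```

View pics/s6.png

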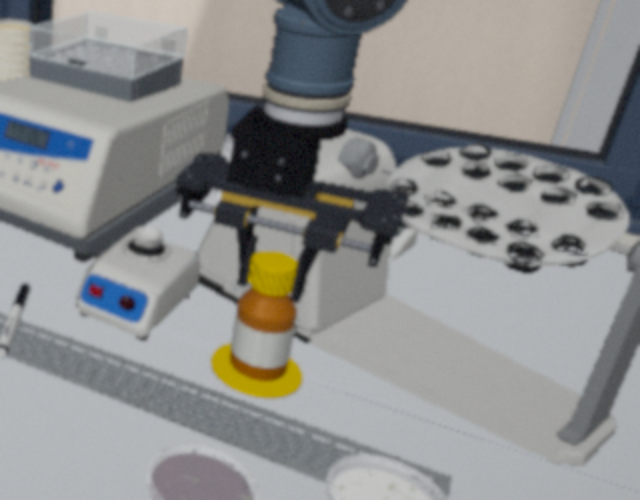

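The view shows the bottle upright, centred just above the yellow coaster (crop (257,370)), with clearance all round. Last few millimetres now.

```bash
python3 -m jog '0 0 1 0 0 0 30;0 0 0.8 0 0 0 30;0 0 0.6 0 0 0 30;0 0 0.4 0 0 0 30;0 0 0 0 0 0 30;0 0 0 0 0 0 30'; python3 -c "
from h import *
go(363.1,-321.7,117.6,-90)"
```

```text
time_s: 23.65
position: [0.3634, -0.3221, 0.1175]
tcp_rot: [[1.0, -0.0, 0.0], [-0.0, -1.0, -0.0], [0.0, 0.0, -1.0]]
force: [-0.8, 0.8, 2.7]
opening: 0.477
grasp_force: 30.0
at [ 363.4 -322.1  117.5] yaw -90.01 tilt [ 0.0002 -0.0003] | now-axes (-0.3, -0.4, -0.1) az -0.0 | after-turn (-0.3, -0.4, -0.1) | t 23.65 F [-0.8  0.8  2.7] open 41.5 grip 30.0
```

```bash
python3 -m jog '0 0 0 0 0 0 87;0 0 0 0 0 0 87;0 0 0 0 0 0 87;0 0 0 0 0 0 87;0 0 -8 0 0 0 87;0 0 -24 0 0 0 87;0 0 -40 0 0 0 87;0 0 -46 0 0 0 87;0 0 -46 0 0 0 87;0 0 -46 0 0 -0.06 87;0 0 -46 0 0 -0.12 87;0 0 -36 0 0 -0.15 87'; python3 -m jog '0 0 -10 0 0 -0.15 87;0 0 0 0 0 -0.15 87;0 0 0 0 0 -0.15 87;0 0 0 0 0 -0.15 87;0 0 0 0 0 -0.15 87;0 0 0 0 0 -0.15 87;0 0 0 0 0 -0.126 87;0 0 0 0 0 0 87;0 0 0 0 0 0 87'; python3 -c "
from h import *
s=capture('scene');d=capture('top')
b=blob(s,'yellow',(452,240),22);print(cv2.boundingRect(b))
for c in ('scene','top'):print([(np.round(p['at'],4).tolist(),round(p['conf'],2)) for n in ('yellow_bottle','blue_bottle') for p in place_of(c,n)])
go(622,248.2,420,-12.3)"
```

```text
time_s: 25.15
position: [0.3633, -0.3218, 0.412]
tcp_rot: [[0.945, 0.328, 0.002], [0.328, -0.945, -0.002], [0.001, 0.003, -1.0]]
force: [0.1, -0.5, 0.3]
opening: 0.997
grasp_force: 0.0
time_s: 26.28
position: [0.3632, -0.3218, 0.4195]
tcp_rot: [[0.215, 0.977, 0.0], [0.977, -0.215, -0.0], [-0.0, 0.0, -1.0]]
force: [1.1, 0.1, 0.4]
opening: 1.002
grasp_force: 0.0
(445, 227, 24, 24)
[([0.4088, 0.3502, 0.0018], 0.54)]
[([0.3638, -0.3244, 0.003], 0.85), ([0.4031, 0.3563, 0.0026], 0.91)]
at [ 363.3 -322.   419.2] yaw -12.34 tilt [-0.      0.0001] | now-axes (612.3, 130.8, -0.8) az -0.001 | after-turn (612.2, 131.3, -0.8) | t 26.57 F [-0.7  0.8 -1.1] open 86.8 grip 0.0
```

```bash
python3 -m jog '16 3 0 0 0 0 87;36 8 0 0 0 0 87;46 10 0 0 0 0 87;50 10 0 0 0 0 87;50 11 0 0 0 0 87;50 11 0 0 0 0 87;50 10 0 0 0 0 87;50 11 0 0 0 0 87;50 11 0 0 0 0 87;50 10 0 0 0 0 87;50 11 0 0 0 0 87;46 10 0 0 0 0 87'; python3 -m jog '40 9 0 0 0 0 87;20 4 0 0 0 0 87;8 2 20 0 0 0 87;0 0 40 0 0 0 87;0 0 50 0 0 0 87;0 0 50 0 0 0 87;0 0 50 0 0 0 87;0 0 50 0 0 0 87;0 0 30 0 0 0 87;0 0 15 0 0 0 87;0 0 0 0 0 0 87;0 0 0 0 0 0 87'; python3 -c "
from h import *
go(622,248.2,52,-12.3)"
```

```text
time_s: 28.08
position: [0.5925, 0.1876, 0.4192]
tcp_rot: [[0.212, 0.977, -0.0], [0.977, -0.212, 0.0], [0.0, -0.0, -1.0]]
force: [1.7, -0.7, 0.5]
opening: 1.002
grasp_force: 0.0
time_s: 29.58
position: [0.623, 0.2484, 0.116]
tcp_rot: [[0.213, 0.977, 0.003], [0.977, -0.213, 0.001], [0.001, 0.003, -1.0]]
force: [-1.4, -0.3, 1.1]
opening: 0.995
grasp_force: 0.0
at [623.  248.4 116. ] yaw -12.31 tilt [0.0031 0.0008] | now-axes (-0.5, -0.9, 64.0) az -0.0 | after-turn (-0.5, -0.9, 64.0) | t 29.57 F [-1.4 -0.3  1.1] open 86.5 grip 0.0
```

```bash
python3 -m jog '0 -0.6 15 0 0 0 87;0 0 20 0 0 0 87;0 0 15 0 0 0 87;0 0 8 0 0 0 87;0 0 4 0 0 0 87;0 0 0 0 0 0 87;0 0 0 0 0 0 30;0 0 0 0 0 0 30;0 0 0 0 0 0 30;0 0 0 0 0 0 30;0 0 0 0 0 0 30;0 0 0 0 0 0 30'; python3 -c "
from h import *
go(402.2,198,52,5)"
```

```text
time_s: 31.08
position: [0.6215, 0.2481, 0.0523]
tcp_rot: [[0.213, 0.977, 0.0], [0.977, -0.213, 0.0], [0.0, 0.0, -1.0]]
force: [-0.3, -0.3, 0.7]
opening: 0.495
grasp_force: 30.0
at [621.5 248.1  52.3] yaw -12.32 tilt [0.0004 0.    ] | now-axes (-95.7, -203.5, 0.3) az -0.302 | after-turn (-30.8, -222.8, 0.3) | t 31.07 F [-0.3 -0.3  0.7] open 43.1 grip 30.0
```

```bash
python3 -m jog '0 0 -8 0 0 0 30;0 0 -20 0 0 0 30;0 0 -26 0 0 -0.06 30;0 0 -26 0 0 -0.12 30;0 0 -20 0 0 -0.12 30;0 0 0 0 0 -0.06 30;-1 -10 0 0 0 0 30;-2 -24 0 0 0 0 30;-2 -34 0 0 0 0 30;-3 -38 0 0 0 0 30;-3 -38 0 0 0 0 30;-3 -34 0 0 0 0 30'; python3 -m jog '-2 -28 0 0 0 0 30;-2 -18 0 0 0 0 30;0 0 16 0 0 0 30;0 0 26 0 0 0 30;0 0 26 0 0 0 30;0 0 12 0 0 0 30;0 0 6 0 0 0 30;0 0 0 0 0 0 30;0 0 0 0 0 0 30'; python3 -c "
from h import *
go(402.5,198,51.3,8.3)"
```

```text
time_s: 32.58
position: [0.4447, 0.208, 0.1526]
tcp_rot: [[-0.143, 0.99, -0.001], [0.99, 0.143, -0.0], [-0.0, -0.001, -1.0]]
force: [-0.1, 0.0, -1.0]
opening: 0.494
grasp_force: 30.0
time_s: 33.7
position: [0.4027, 0.198, 0.0669]
tcp_rot: [[-0.144, 0.99, 0.001], [0.99, 0.144, 0.0], [0.0, 0.001, -1.0]]
force: [0.0, 0.8, -1.5]
opening: 0.492
grasp_force: 30.0
at [402.7 198.   66.9] yaw 8.3 tilt [0.0013 0.0003] | now-axes (0.1, -0.2, 15.6) az 0.0 | after-turn (0.1, -0.2, 15.6) | t 33.7 F [ 0.   0.8 -1.5] open 42.8 grip 30.0
```

```bash
python3 -m jog '0 0 6 0 0 0 30;0 0 5 0 0 0 30;0 0 2 0 0 0 30;0 0 1 0 0 0 30;0 0 0.5 0 0 0 30;0 0 0 0 0 0 30;0 0 0 0 0 0 30'; python3 -c "
from h import *
go(402.5,198,51.3,8.3)
d=capture('scene');cv2.imwrite('pics/s7.png',cv2.resize(cv2.cvtColor(d['color'],cv2.COLOR_RGB2BGR)[90:250,180:360],None,fx=3,fy=3))"
```

```text
time_s: 34.58
position: [0.4023, 0.1979, 0.0518]
tcp_rot: [[-0.145, 0.99, 0.0], [0.99, 0.145, 0.0], [0.0, 0.0, -1.0]]
force: [-0.5, -0.0, 0.3]
opening: 0.496
grasp_force: 30.0
at [402.3 197.9  51.8] yaw 8.31 tilt [0.0002 0.    ] | now-axes (0.1, 0.2, 0.5) az 0.0 | after-turn (0.1, 0.2, 0.5) | t 34.58 F [-0.5 -0.   0.3] open 43.2 grip 30.0
```

View pics/s7.png

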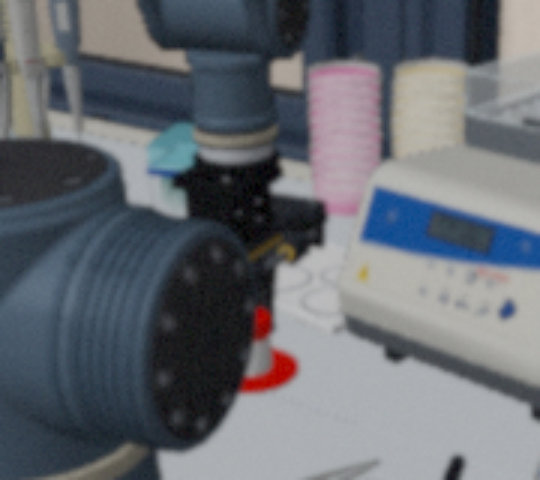

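The jar sits upright on the red coaster (crop (265,370)). I'll release it and go to blue.

```bash
python3 -m jog '0 0 0.6 0 0 0 30;0 0 0 0 0 0 30;0 0 0 0 0 0 87;0 0 0 0 0 0 87;0 0 0 0 0 0 87;0 0 0 0 0 0 87;0 0 -8 0 0 0 87;0 0 -24 0 0 0 87;0 0 -40 0 0 0 87;0 0 -40 0 0 0.12 87;0 0 -30 0 0 0.12 87;0 0 -10 0 0 0.12 87'; python3 -m jog '15 -3 0 0 0 0 87;30 -6 0 0 0 0 87;36 -7 0 0 0 0 87;36 -7 0 0 0 0 87;25 -5 0 0 0 0 87;10 -2 0 0 0 0 87;0 0 0 0 0 0 87;0 0 0 0 0 0 87'; python3 -c "
from h import *
go(405.9,352.9,105.6,-12.32)
d=capture('top')
try: print(circ(d,blob(d,'red',(270,210),35),.056))
except Exception as e: print(e)
print([(np.round(p['at'],4).tolist(),round(p['conf'],2)) for p in place_of('top','red_jar')])"
```

```text
time_s: 36.12
position: [0.403, 0.1981, 0.2057]
tcp_rot: [[0.217, 0.976, 0.004], [0.976, -0.217, 0.001], [0.002, 0.004, -1.0]]
force: [0.2, -0.2, -0.7]
opening: 1.003
grasp_force: 0.0
time_s: 37.12
position: [0.405, 0.3519, 0.2028]
tcp_rot: [[0.213, 0.977, -0.001], [0.977, -0.213, -0.001], [-0.001, -0.001, -1.0]]
force: [-0.4, 0.3, -0.2]
opening: 1.0
grasp_force: 0.0
at [405.  351.9 202.8] yaw -12.32 tilt [-0.0012 -0.001 ] | now-axes (1.1, 0.7, 97.2) az -0.0 | after-turn (1.1, 0.7, 97.2) | t 37.12 F [-0.4  0.3 -0.2] open 87.0 grip 0.0
(array([400. , 193.5,  84.9]), array([400. , 193.6,  80.3,  82.4]))
[([0.4012, 0.197, 0.0013], 0.49), ([0.3625, -0.3251, -0.0045], 0.4)]
```

```bash
python3 -m jog '1 0.5 20 0 0 0 87;0 0 30 0 0 0 87;0 0 25 0 0 0 87;0 0 14 0 0 0 87;0 0 7 0 0 0 87;0 0 0 0 0 0 87;0 0 0 0 0 0 40;0 0 0 0 0 0 40;0 0 0 0 0 0 40;0 0 0 0 0 0 40;0 0 0 0 0 0 40;0 0 0 0 0 0 40'; python3 -c "
from h import *
go(579.1,300.7,106.7,-12.32)"
```

```text
time_s: 38.72
position: [0.4065, 0.3538, 0.1075]
tcp_rot: [[0.213, 0.977, 0.001], [0.977, -0.213, 0.0], [0.001, 0.001, -1.0]]
force: [0.6, -0.2, 3.9]
opening: 0.661
grasp_force: 30.0
at [406.5 353.8 107.5] yaw -12.32 tilt [0.0009 0.0004] | now-axes (-15.1, 180.0, 0.8) az 0.0 | after-turn (-15.0, 180.0, 0.8) | t 38.73 F [ 0.6 -0.2  3.9] open 57.5 grip 30.0
```

```bash
python3 -m jog '0 0 -8 0 0 0 40;0 0 -20 0 0 0 40;0 0 -28 0 0 0 40;0 0 -24 0 0 0 40;0 0 -14 0 0 0 40;-1 10 0 0 0 0 40;-2 24 0 0 0 0 40;-2 34 0 0 0 0 40;-3 38 0 0 0 0 40;-3 36 0 0 0 0 40;-2 26 0 0 0 0 40;-1 12 0 0 0 0 40'; python3 -m jog '0 0 14 0 0 0 40;0 0 26 0 0 0 40;0 0 22 0 0 0 40;0 0 10 0 0 0 40;0 0 4 0 0 0 40;0 0 0 0 0 0 40;0 0 0 0 0 0 40;0 0 0 0 0 0 40'; python3 -c "
from h import *
go(579.3,301.3,107.5,-12.32)"
```

```text
time_s: 40.22
position: [0.5813, 0.2997, 0.1995]
tcp_rot: [[0.216, 0.976, -0.001], [0.976, -0.216, -0.001], [-0.001, -0.001, -1.0]]
force: [0.1, 0.7, -1.3]
opening: 0.658
grasp_force: 30.0
time_s: 41.22
position: [0.5794, 0.3017, 0.126]
tcp_rot: [[0.213, 0.977, 0.001], [0.977, -0.213, 0.0], [0.001, 0.001, -1.0]]
force: [-0.2, -0.1, -3.2]
opening: 0.661
grasp_force: 30.0
at [579.4 301.7 126. ] yaw -12.32 tilt [0.0014 0.0005] | now-axes (-0.4, 0.0, 18.5) az 0.0 | after-turn (-0.4, 0.0, 18.5) | t 41.23 F [-0.2 -0.1 -3.2] open 57.5 grip 30.0
```

```bash
python3 -m jog '-0.4 0 6 0 0 0 40;0 0 6 0 0 0 40;0 0 3 0 0 0 40;0 0 1.5 0 0 0 40;0 0 1 0 0 0 40;0 0 0 0 0 0 40;0 0 0 0 0 0 40;0 0 0 0 0 0 40'; python3 -c "
from h import *
go(579.3,301.3,107.5,-12.32)"
```

```text
time_s: 42.22
position: [0.5787, 0.3012, 0.1084]
tcp_rot: [[0.213, 0.977, -0.0], [0.977, -0.213, 0.0], [0.0, -0.0, -1.0]]
force: [-2.4, -0.7, 6.2]
opening: 0.662
grasp_force: 29.9
at [578.7 301.2 108.4] yaw -12.32 tilt [-0.0002  0.0001] | now-axes (0.2, 0.6, 0.9) az 0.0 | after-turn (0.2, 0.6, 0.9) | t 42.23 F [-2.4 -0.7  6.2] open 57.6 grip 29.9
```

```bash
python3 -m jog '0 0 0 0 0 0 87;0 0 0 0 0 0 87;0 0 0 0 0 0 87;0 0 0 0 0 0 87;0 0 -10 0 0 0 87;0 0 -30 0 0 0 87;0 0 -46 0 0 0 87;0 0 -50 0 0 0 87;0 0 -50 0 0 0 87;0 0 -50 0 0 0 87;0 0 -46 0 0 0 87;0 0 -30 0 0 0 87'
python3 -m jog '-16 -2 0 0 0 0 87;-36 -4 0 0 0 0 87;-48 -6 0 0 0 0 87;-50 -6 0 0 0 0 87;-50 -6 0 0 0 0 87;-50 -6 0 0 0 0 87;-50 -6 0 0 0 0 87;-50 -6 0 0 0 0 87;-50 -6 0 0 0 0 87;-50 -6 0 0 0 0 87;-50 -6 0 0 0 0 87;-50 -6 0 0 0 0 87'
python3 -m jog '-48 -6 0 0 0 0 87;-36 -4 0 0 0 0 87;-20 -2 0 0 0 0 87;0 0 0 0 0 0.1 87;0 0 0 0 0 0.15 87;0 0 0 0 0 0.15 87;0 0 0 0 0 0.15 87;0 0 0 0 0 0.15 87;0 0 0 0 0 0.15 87;0 0 0 0 0 0.15 87;0 0 0 0 0 0.15 87;0 0 0 0 0 0.15 87'
python3 -m jog '0 0 0 0 0 0.056 87;0 0 0 0 0 0 87;0 0 0 0 0 0 87'
python3 -c "
from h import *
d=capture('top');s=capture('scene')
print(circ(d,blob(d,'blue',(235,148),16),.116))
print(circ(d,blob(d,'yellow',(442,226),30),.004))
for c in ('top','scene'):
  for n in ('red_jar','blue_bottle','yellow_bottle'): print(n,[(np.round(p['at'],4).tolist(),round(p['conf'],2)) for p in place_of(c,n)])
go(363.4,-322.1,117.5,-90)
cv2.imwrite('pics/t8.png',cv2.cvtColor(d['color'],cv2.COLOR_RGB2BGR))"
```

```text
time_s: 43.72
position: [0.5791, 0.3013, 0.4237]
tcp_rot: [[0.213, 0.977, 0.005], [0.977, -0.213, 0.002], [0.003, 0.004, -1.0]]
force: [1.2, -0.2, 0.3]
opening: 0.997
grasp_force: 0.0
time_s: 45.22
position: [0.3948, -0.2229, 0.4182]
tcp_rot: [[0.214, 0.977, -0.002], [0.977, -0.214, 0.002], [0.001, -0.002, -1.0]]
force: [0.8, 0.1, 0.0]
opening: 0.997
grasp_force: 0.0
time_s: 46.72
position: [0.3627, -0.3199, 0.4188]
tcp_rot: [[0.999, 0.052, -0.001], [0.052, -0.999, 0.002], [-0.001, -0.002, -1.0]]
force: [-1.3, -0.6, -0.2]
opening: 1.001
grasp_force: 0.0
time_s: 47.1
position: [0.363, -0.3206, 0.4193]
tcp_rot: [[1.0, 0.001, -0.0], [0.001, -1.0, 0.001], [-0.0, -0.001, -1.0]]
force: [0.7, 0.8, -0.1]
opening: 0.998
grasp_force: 0.0
(array([577.6, 301.1,  57.1]), array([578.3, 299.9,  52.2,  54. ]))
(array([ 366.7, -331.6,  108.1]), array([ 364.2, -327.3,   74.5,   99.6]))
red_jar [([0.401, 0.1966, -0.0004], 0.76)]
blue_bottle [([0.5722, 0.2993, 0.0073], 0.58)]
yellow_bottle [([0.361, -0.3232, 0.0018], 0.57)]
red_jar [([0.4017, 0.1996, 0.0035], 0.8)]
blue_bottle [([0.5844, 0.2946, 0.0065], 0.78)]
yellow_bottle [([0.3659, -0.3184, 0.0015], 0.82)]
at [ 363.1 -321.1  419.6] yaw -90.01 tilt [-0.  0.] | now-axes (0.3, 1.0, 302.1) az -0.0 | after-turn (0.3, 1.0, 302.1) | t 47.5 F [ 0.7 -0.9  0.1] open 86.9 grip 0.0
```

View pics/t8.png

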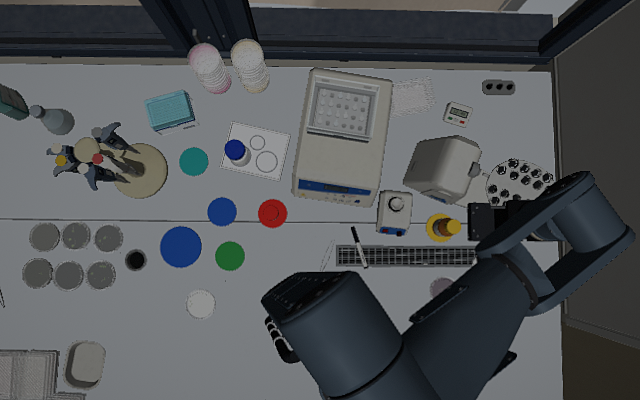

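Blue is back at its spot with its cap at (235,149), compared with (235,148) before. The jar is centred on red at (272,213), and yellow stands on its coaster at (445,228). I'm fetching yellow.

```bash
python3 -m jog '0 1 10 0 0 0 87;0 0 26 0 0 0 87;0 0 40 0 0 0 87;0 0 46 0 0 0 87;0 0 46 0 0 0 87;0 0 44 0 0 0 87;0 0 36 0 0 0 87;0 0 26 0 0 0 87;0 0 16 0 0 0 87;0 0 8 0 0 0 87;0 0 3 0 0 0 87;0 0 0 0 0 0 87'; python3 -m jog '0 0 0 0 0 0 87;0 0 0 0 0 0 87;0 0 0 0 0 0 30;0 0 0 0 0 0 30;0 0 0 0 0 0 30;0 0 0 0 0 0 30;0 0 0 0 0 0 30;0 0 0 0 0 0 30;0 0 0 0 0 0 30'; python3 -c "
from h import *
go(363.4,-322.1,117.5,-90)"
```

```text
time_s: 49.0
position: [0.3633, -0.3224, 0.1189]
tcp_rot: [[1.0, -0.0, 0.0], [-0.0, -1.0, -0.001], [0.0, 0.001, -1.0]]
force: [0.2, -0.3, -0.4]
opening: 1.0
grasp_force: 0.0
time_s: 50.12
position: [0.3632, -0.3223, 0.1187]
tcp_rot: [[1.0, -0.0, 0.0], [-0.0, -1.0, -0.0], [0.0, 0.0, -1.0]]
force: [0.2, -0.7, -1.1]
opening: 0.474
grasp_force: 30.0
at [ 363.2 -322.3  118.7] yaw -90.01 tilt [ 0.0001 -0.0003] | now-axes (0.2, -0.2, 1.2) az -0.0 | after-turn (0.2, -0.2, 1.2) | t 50.12 F [ 0.2 -0.7 -1.1] open 41.2 grip 30.0
```

```bash
python3 -m jog '0 0 -8 0 0 0 30;0 0 -16 0 0 0 30;0 0 -28 0 0 0 30;0 0 -36 0 0 0 30;0 0 -40 0 0 0 30;0 0 -40 0 0 0 30;0 0 -40 0 0 0 30;0 0 -36 0 0 0 30;0 0 -28 0 0 0 30;0 0 -16 0 0 0 30;0 0 -12 0 0 0 30;0 0 0 0 0 -0.06 30'
python3 -m jog '0 0 0 0 0 -0.12 30;0 0 0 0 0 -0.14 30;0 0 0 0 0 -0.14 30;0 0 0 0 0 -0.14 30;0 0 0 0 0 -0.14 30;0 0 0 0 0 -0.14 30;0 0 0 0 0 -0.14 30;0 0 0 0 0 -0.14 30;0 0 0 0 0 -0.12 30;0 0 0 0 0 -0.076 30;0 0 0 0 0 0 30;0 0 0 0 0 0 30'
python3 -m jog '12 2 0 0 0 0 30;24 3 0 0 0 0 30;36 5 0 0 0 0 30;40 5 0 0 0 0 30;40 6 0 0 0 0 30;40 6 0 0 0 0 30;40 5 0 0 0 0 30;40 6 0 0 0 0 30;40 5 0 0 0 0 30;40 6 0 0 0 0 30;40 5 0 0 0 0 30;40 6 0 0 0 0 30'
python3 -m jog '40 5 0 0 0 0 30;38 5 0 0 0 0 30;32 4 0 0 0 0 30;20 3 0 0 0 0 30;8 1 0 0 0 0 30;0 0 0 0 0 0 30;0 0 0 0 0 0 30;0 0 0 0 0 0 30'
python3 -c "
from h import *
go(561.4,218.5,119.8,-12.32)"
```

```text
time_s: 51.62
position: [0.3631, -0.322, 0.4195]
tcp_rot: [[0.998, 0.061, 0.001], [0.061, -0.998, -0.001], [0.001, 0.001, -1.0]]
force: [-0.3, 0.1, -1.7]
opening: 0.479
grasp_force: 30.0
time_s: 53.12
position: [0.363, -0.3219, 0.4184]
tcp_rot: [[0.214, 0.977, -0.0], [0.977, -0.214, 0.001], [0.001, -0.001, -1.0]]
force: [0.7, 0.2, -1.9]
opening: 0.474
grasp_force: 30.0
time_s: 54.62
position: [0.5137, 0.0892, 0.4187]
tcp_rot: [[0.213, 0.977, -0.0], [0.977, -0.213, 0.0], [0.0, -0.0, -1.0]]
force: [0.4, -0.8, -1.9]
opening: 0.475
grasp_force: 30.0
time_s: 55.62
position: [0.5608, 0.2172, 0.4188]
tcp_rot: [[0.215, 0.977, 0.0], [0.977, -0.215, -0.0], [-0.0, 0.0, -1.0]]
force: [-0.1, -0.3, -1.9]
opening: 0.477
grasp_force: 30.0
at [560.8 217.2 418.8] yaw -12.39 tilt [ 0.     -0.0002] | now-axes (1.4, 0.3, 299.0) az -0.001 | after-turn (1.4, 0.3, 299.0) | t 55.62 F [-0.1 -0.3 -1.9] open 41.5 grip 30.0
```

```bash
python3 -m jog '1.2 0.3 8 0 0 0 30;0 0 20 0 0 0 30;0 0 30 0 0 0 30;0 0 36 0 0 0 30;0 0 36 0 0 0 30;0 0 36 0 0 0 30;0 0 36 0 0 0 30;0 0 32 0 0 0 30;0 0 26 0 0 0 30;0 0 14 0 0 0 30;0 0 8 0 0 0 30;0 0 0 0 0 0 30'; python3 -m jog '0 0 3 0 0 0 30;0 0 3 0 0 0 30;0 0 0 0 0 0 30;0 0 0 0 0 0 30'; python3 -c "
from h import *
go(561.4,218.5,119.8,-12.32)"
```

```text
time_s: 57.12
position: [0.5617, 0.2192, 0.1367]
tcp_rot: [[0.213, 0.977, 0.0], [0.977, -0.213, 0.0], [0.0, 0.0, -1.0]]
force: [1.1, -1.1, -0.5]
opening: 0.474
grasp_force: 30.0
time_s: 57.62
position: [0.5616, 0.2192, 0.1308]
tcp_rot: [[0.213, 0.977, 0.0], [0.977, -0.213, 0.0], [0.0, 0.0, -1.0]]
force: [0.7, 0.2, -2.5]
opening: 0.471
grasp_force: 30.0
at [561.6 219.2 130.8] yaw -12.32 tilt [0.0004 0.0001] | now-axes (-0.8, -0.0, 11.0) az 0.0 | after-turn (-0.8, -0.0, 11.0) | t 57.62 F [ 0.7  0.2 -2.5] open 41.0 grip 30.0
```

```bash
python3 -m jog '-0.7 0 4 0 0 0 30;0 0 3 0 0 0 30;0 0 2 0 0 0 30;0 0 1 0 0 0 30;0 0 0.6 0 0 0 30;0 0 0 0 0 0 30;0 0 0 0 0 0 30;0 0 0 0 0 0 30'; python3 -c "
from h import *
go(561.4,218.5,119.8,-12.32)"
```

```text
time_s: 58.62
position: [0.5614, 0.2185, 0.1201]
tcp_rot: [[0.213, 0.977, 0.0], [0.977, -0.213, 0.0], [0.0, 0.0, -1.0]]
force: [-0.5, -0.2, -2.2]
opening: 0.474
grasp_force: 30.0
at [561.4 218.5 120.1] yaw -12.32 tilt [0.0002 0.0001] | now-axes (-0.0, 0.0, 0.3) az 0.0 | after-turn (-0.0, 0.0, 0.3) | t 58.62 F [-0.5 -0.2 -2.2] open 41.3 grip 30.0
```

```bash
python3 -m jog '0 0 0.5 0 0 0 30;0 0 0.5 0 0 0 30;0 0 0 0 0 0 30;0 0 0 0 0 0 30'
```

```text
time_s: 59.12
position: [0.5616, 0.2186, 0.1196]
tcp_rot: [[0.213, 0.977, 0.001], [0.977, -0.213, 0.0], [0.0, 0.001, -1.0]]
force: [-0.9, -1.2, 4.3]
opening: 0.472
grasp_force: 30.0
```

```bash
python3 -m jog '0 0 0 0 0 0 87;0 0 0 0 0 0 87;0 0 0 0 0 0 87;0 0 0 0 0 0 87;0 0 -10 0 0 0 87;0 0 -30 0 0 0 87;0 0 -46 0 0 0 87;0 0 -50 0 0 0 87;0 0 -50 0 0 0 87;0 0 -50 0 0 0 87;0 0 -46 0 0 0 87;0 0 -20 0 0 0 87'
python3 -m jog '-16 -2 0 0 0 0 87;-36 -4 0 0 0 0 87;-48 -6 0 0 0 0 87;-50 -6 0 0 0 0 87;-50 -6 0 0 0 0 87;-50 -6 0 0 0 0 87;-50 -6 0 0 0 0 87;-48 -6 0 0 0 0 87;-36 -4 0 0 0 0 87;-16 -2 0 0 0 0 87;0 0 0 0 0 0 87;0 0 0 0 0 0 87'
python3 - <<'E'
from h import *
d=capture('top')
for n,col,px,z,r in (("bcap","blue",(235,148),.116,16),("ycap","yellow",(264,154),.129,14)): print(n,*circ(d,blob(d,col,px,r),z))
print([(np.round(p['at'],4).tolist(),round(p['conf'],2)) for p in place_of('top','red_jar')])
cv2.imwrite('pics/t9.png',cv2.resize(cv2.cvtColor(d['color'],cv2.COLOR_RGB2BGR)[110:260,180:350],None,fx=3.5,fy=3.5))
E
```

```text
time_s: 60.62
position: [0.5619, 0.2187, 0.4257]
tcp_rot: [[0.213, 0.977, 0.007], [0.977, -0.213, 0.001], [0.003, 0.006, -1.0]]
force: [-0.7, 0.1, -0.2]
opening: 0.998
grasp_force: 0.0
time_s: 62.12
position: [0.4291, -0.161, 0.4207]
tcp_rot: [[0.212, 0.977, -0.001], [0.977, -0.212, 0.001], [0.001, -0.001, -1.0]]
force: [0.7, -0.3, -0.1]
opening: 1.0
grasp_force: 0.0
bcap [577.6 301.1  57.1] [578.3 299.9  52.2  54. ]
ycap [559.4 217.9  45.9] [560.2 218.7  39.1  43.3]
[([0.403, 0.196, 0.0033], 0.48)]
```

View pics/t9.png

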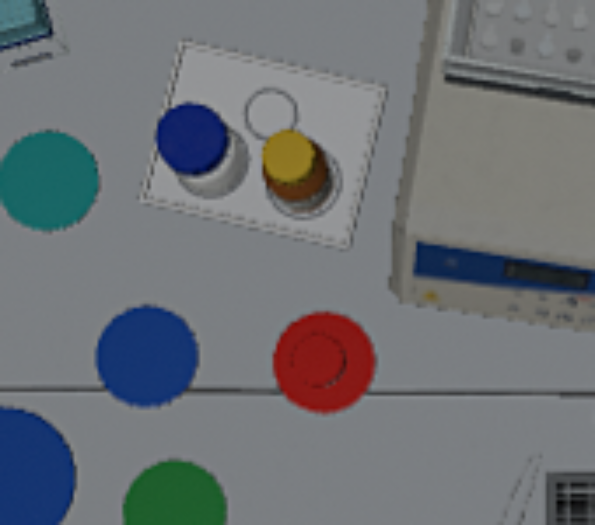

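Both bottles stand in their rings, with caps at crop (192,138) and (289,157), within 2 to 3 mm of the start. The jar is centred on red at crop (322,361). I'm handing in.

```bash
python3 -c "
from rig import *
print(hand_in())"
```

```text
the job is handed in; nothing more can be done
None
```

The job is handed in, though the hand-in returned no verdict: the jar stands on the red coaster and both bottles are back in the tray, their caps within about 3 mm of where they started, at about 62 s of the 144 s allowed.

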